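# Back the cup carousel up one notch

### The arm

A 6-joint arm with a two-finger parallel gripper is mounted at the origin on the work surface. World frame = base frame: x ahead of the robot, y to its left, z up, the work surface at z = 0. Lengths are in m, angles in degrees, forces in N, time in s.
With the tool pointing down it reaches from about 0.325 to 0.925 m from the base axis. Payload 3.1 kg.
Tool frame: the origin (TCP) lies midway between the tips of the shut fingers; the grasp point (between the pads) lies 19 mm behind it; z points along the fingers, y is the line along which they close (so a half turn about z gives the same grasp; the last joint's range is limited). The gripper opens to 85 mm and grips with 20 to 120 N. Pads are 22 mm wide; open, the fingers measure 114 mm over their backs; the gripper's body (76 mm by 85 mm) begins 54 mm behind the grasp point. The pads swing forward as they close: fully open they stand 13 mm farther back than shut.
Start: joints at [-73.407, 12.427, 92.441, -0, 75.132, -6.429], TCP at [0.244, -0.575, 0.231] pointing down, gripper open.
Joint ranges: [-157.48, 157.48], [-44.54, 120.13], [17.64, 146.25], [-64.5, 244.5], [7.68, 150.69], [-147.95, 147.95]. Speed limits (degrees/s): [159.86, 159.86, 180, 180, 180, 180].

### API

Orientations are given as a 3x3 rotation matrix whose columns are the frame's x, y, z axes.
In Python, from plant import ctrl, kinematics, capture, camera_params, monitor gives the robot as it stands. Calls block until the motion is done:
- ctrl.goto(position, orientation): joint-space move of the TCP to a pose.
- ctrl.movel(position, attitude=None, feed=0.15): straight line of the TCP; attitude=None keeps the orientation; feed is the mean speed in m/s.
- ctrl.move_j(angles): joint-space move.
- ctrl.set_gripper(opening, grasp_force=None): finger opening in m; grasp_force is the grip in N (None keeps the last); returns when the fingers have stopped.
- ctrl.wait(seconds).
- kinematics.inverse_kinematics(position, orientation): joint angles nearest the present ones, or None.
- capture(name): name is "side" or "top"; returns the picture (400x640x3 uint8, blue, green, red); there is no depth.
- camera_params(name): a dict with "fx", "fy", "cx", "cy" (pixels), "k1" (the pictures are not rectified: a ray, as slopes to the right and down, at radius r is drawn at 1 + k1 r^2 times it, then the intrinsics apply), "extrinsics" (4x4, takes a point from camera to world coordinates). Camera axes: x right, y down, z forward; pixel columns grow to the right and rows downward; lengths in m; the calibration is good to about 2 mm. A picture is of the moment at which its call begins. camera_params takes no time and is no camera call.
A pose or a line that the arm cannot do raises ctrl.IKError and nothing moves.
- ctrl.sign_off(): hands the job in; it is judged then, once.
Readings, each from a call of its own:
- monitor.current_time_s(): time.
- monitor.current_qpos(): joint angles.
- monitor.current_qd(): joint speeds.
- monitor.current_effort(): joint torques, N m.
- monitor.current_tcp_pos(): TCP position.
- monitor.current_tool_rot(): TCP orientation.
- monitor.current_ft_force(): force on the tool from outside, world axes, zero at the start.
- monitor.current_wrist_torque(): the same for the moment, N m.
- monitor.current_width(): finger opening in m.
- monitor.current_finger_force(): force on a finger pad.
Only numpy, scipy, OpenCV 4.12 (cv2) and the standard library are available. Lean on these libraries where they do the work, as an engineer would, in place of code of your own. Each camera call takes 0.05 s, during which the arm holds its last target. There are 200 camera calls.

### The job

The electrode-cup carousel has been fed one notch too far. With the fingertips, swing its pawl up clear of the teeth by the thumb tab, push the toothed wheel one notch backward (counter-clockwise seen from above), then press the pawl back down fully into its gap. Grip and lift nothing, and leave the cup on the hub and everything else on the desk where it stands.

Things in the scene. Friction and masses are not known exactly. Their poses are not given: they have to be found in the camera images.
- base: dark square base plate of the carousel, 236 x 236 x 12 mm, fixed to the desk; origin at the centre of its underside, on the wheel's axis; z up. Seen from its origin, the pawl's pivot is at x = +85, y = +75, z = 58 mm in its axes, between two dark cheeks (35 mm over both, 24 mm along y) that reach z = 70 mm. A gel jar stands on the desk on its -y side and a flat printed ring on its +y side.
- wheel_center (a point): centre of the wheel's flat top face, on its upright axis, 34 mm above the table. The pale printed wheel is a flat disc of 97 mm radius with 8 saw teeth, 45 degrees apart, standing 14 mm up from the outer 20 mm of its top (tops at z = 48 mm): each is a ramp that ends in an upright face on its counter-clockwise side, then a 20 degree gap. A hub of 26 mm radius, 10 mm tall, carries the loose cup. Four push posts stand on the wheel 90 degrees apart.
- wheel (a joint): turn of the wheel in rad about its upright axis; grows counter-clockwise seen from above, which is backward. About 0 (within 0.05) at the start; one notch is 0.785. Stiff: about 0.15 N m (3 N at a post) turns it and it stays where it is left. With the pawl down, it is blocked backward after about 0.12 rad. The pawl fits the gap when the wheel is within about 0.12 of a whole notch.
- post0 (a point): upright push post of the wheel, 12 mm diameter, 55 mm tall, rigidly part of the wheel, its axis 60 mm from the wheel's axis; this point is the centre of its top, 89 mm above the table. At wheel joint 0 it is 45 degrees counter-clockwise from the base's +x axis.
- post1 (a point): upright push post of the wheel, 12 mm diameter, 55 mm tall, rigidly part of the wheel, its axis 60 mm from the wheel's axis; this point is the centre of its top, 89 mm above the table. At wheel joint 0 it is 135 degrees counter-clockwise from the base's +x axis.
- post2 (a point): upright push post of the wheel, 12 mm diameter, 55 mm tall, rigidly part of the wheel, its axis 60 mm from the wheel's axis; this point is the centre of its top, 89 mm above the table. At wheel joint 0 it is 225 degrees counter-clockwise from the base's +x axis.
- post3 (a point): upright push post of the wheel, 12 mm diameter, 55 mm tall, rigidly part of the wheel, its axis 60 mm from the wheel's axis; this point is the centre of its top, 89 mm above the table. At wheel joint 0 it is 315 degrees counter-clockwise from the base's +x axis.
- pawl (a joint): swing of the pawl about its level pivot (parallel to the base's x axis), rad: 0 = down, nose in the gap between two teeth, against its stop; grows as the nose rises, to a stop at 0.9. Stiff pivot: about 0.06 N m (1 to 2 N) moves it and it stays where it is left. Above about 0.25 the nose clears the teeth.
- pawl_tab (a point): centre of the top end of the pawl's thumb tab: a flat upright paddle 28 mm wide (base x), 7 mm thick (base y), directly above the pivot when the pawl is down, its wide part from 74 to 118 mm above the table. Pushing it along the base's +y swings the pawl's nose up; the tab then leans to +y. Pushing it back along -y lowers the nose.
- pawl_nose (a point): centre of the top of the pawl's nose, 70 mm from the pivot along the base's -y when down (then 60 mm above the table). The pawl's bar is 14 mm wide and 10 mm thick, runs straight from here to the pivot, its upper face 5 mm above the pivot's axis when down; under the nose a 10 mm thick tooth hangs 22 mm below the centreline. It can be pressed down from above.
- cup: loose white electrode cup, 30 mm across, 34 mm tall, standing on the wheel's hub and turning with it; leave it there; origin at the centre of its underside
- gel_jar: loose jar, 52 mm across, 60 mm tall, beside the base; leave alone; origin at the centre of its underside
- socket: loose flat printed ring, 38 mm across, 12 mm tall, near the base; leave alone; origin at the centre of its underside
- breadboard: loose white breadboard with a small circuit module, 55 x 150 x 20 mm; leave alone; origin at the centre of its underside
- mouse: loose computer mouse, 105 x 60 x 26 mm; leave alone; origin at the centre of its underside
- screwdriver: loose screwdriver, 170 mm long; leave alone; origin under its middle
- mug: loose white mug, 76 mm across, 85 mm tall; leave alone; origin at the centre of its underside
There are look-alikes about, which are no part of the job. There is more than one size of the cup; the job needs the smaller.

How it is judged (in metres and radians):
On the way, in this order (a step that is already met when the one before it is completed fails the run):
1. the pawl is swung up clear of the teeth, the wheel not yet turned (value of joint pawl above 0.3 rad and value of joint wheel between -0.25 and 0.25 rad), for 0.2 s.
2. the wheel is one notch backward with the pawl still up (value of joint wheel between 0.635 and 0.935 rad and value of joint pawl above 0.2 rad), for 0.2 s.
At the end, for the whole second after the job is handed in: The wheel rests one notch (0.785 rad, give or take 0.15) backward of zero, the pawl is down in the gap (joint below 0.06 rad), and the cup stands upright on the hub within 20 mm of its centre (value of joint wheel between 0.635 and 0.935 rad and value of joint pawl below 0.06 rad and velocity of joint wheel between -0.05 and 0.05 rad/s and horizontal distance between cup and wheel_center below 0.02 m and angle between cup's own z axis and vertical below 0.2 rad); the robot touches nothing.
It fails at once if a bystander is moved by more than 25 mm, lifted or knocked over (distance of any of cup, gel_jar, socket, breadboard, mouse, screwdriver, mug from where it was at the start of the episode above 0.025 m or angle between any of cup, gel_jar, mug's own z axis and vertical above 0.5 rad).
It fails at once if the wheel is turned far past one notch (value of joint wheel above 1.3 rad).
It fails at once if the wheel is turned forward by half a notch (value of joint wheel below -0.4 rad).
It also fails if it takes over 48 s, if anything falls off the work surface, if the arm or the gripper's body presses on something with over 40 N, if the wrist force passes 120 N, or if a joint passes its speed limit or range.

## Working session

There is one attempt and no reset: what is moved stays moved. The work goes in short steps, each a Python script; the robot and the scene stay as the last script left them, time stands still between calls to the robot, and variables do not carry over. Pictures are saved under pics/ and viewed, at most 10 in all, crops included, and the job is handed in when it is done.

```bash
ls; mkdir -p pics; python3 - <<'E'
from plant import capture,camera_params,monitor
import cv2
for n in("top","side"):
    cv2.imwrite(f"pics/{n}0.png",capture(n)); p=camera_params(n); print(n,p)
print(monitor.current_time_s())
E
```

```text
pics
top {'fx': 487.0788495512957, 'fy': 487.0788495512957, 'cx': 318.954449378678, 'cy': 191.19064915141624, 'k1': 0.051178794704980726, 'extrinsics': array([[-0.02017151, -0.98387167,  0.17773477,  0.22520306],
       [-0.99976805,  0.02119167,  0.00384307, -0.01763045],
       [-0.00754758, -0.17761603, -0.98407092,  1.6701718 ],
       [ 0.        ,  0.        ,  0.        ,  1.        ]])}
side {'fx': 412.74262713942073, 'fy': 412.74262713942073, 'cx': 322.0014231603115, 'cy': 202.7766115182489, 'k1': -0.009732192840808182, 'extrinsics': array([[ 0.97565331, -0.11726601,  0.18533566,  0.32588345],
       [-0.21848182, -0.59342138,  0.77467203, -0.89865642],
       [ 0.01913945, -0.7963038 , -0.60459403,  0.75713783],
       [ 0.        ,  0.        ,  0.        ,  1.        ]])}
0.1
```

View pics/top0.png

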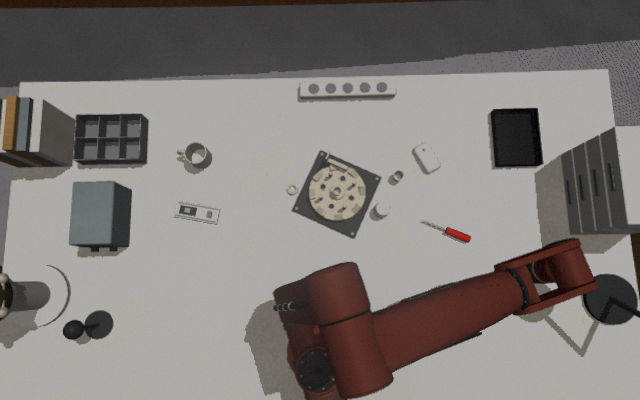

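View pics/side0.png

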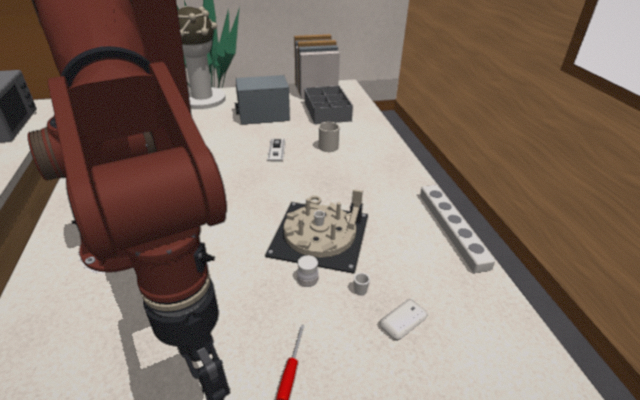

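The carousel is at top (337,193) and side (320,232). In the top view the jar is at (383,210), the ring at (292,189), and the pawl runs along the upper edge at about (330–350,157–165). A spare cup stands on the desk at (397,176) and the job's cup is on the hub at (337,193). Next I'll measure the base and check it in one crop.

```bash
cat > h.py <<'E'
import numpy as np, cv2
from plant import ctrl,kinematics,capture,camera_params,monitor
def K(p): return np.array([[p['fx'],0,p['cx']],[0,p['fy'],p['cy']],[0,0,1]]), np.array([p['k1'],0,0,0,0.])
def project(n,P):
    p=camera_params(n); k,d=K(p); T=np.linalg.inv(p['extrinsics'])
    return cv2.projectPoints(np.atleast_2d(np.asarray(P,float)),cv2.Rodrigues(T[:3,:3])[0],T[:3,3],k,d)[0][:,0]
def plane(n,uv,z):
    p=camera_params(n); k,d=K(p); E=p['extrinsics']
    s=cv2.undistortPoints(np.asarray(uv,float).reshape(-1,1,2),k,d)[:,0]
    r=np.c_[s,np.ones(len(s))]@E[:3,:3].T
    return E[:3,3]+r*((z-E[2,3])/r[:,2])[:,None]
E
python3 - <<'E'
from h import *
im=cv2.imread("pics/top0.png")
def base(n,im,roi):
    x0,y0,x1,y1=roi
    m=np.zeros(im.shape[:2],np.uint8); m[y0:y1,x0:x1]=(im[y0:y1,x0:x1].max(2)<85)*255
    c=max(cv2.findContours(m,cv2.RETR_EXTERNAL,cv2.CHAIN_APPROX_NONE)[0],key=cv2.contourArea)
    h=cv2.convexHull(c)[:,0].astype(float)
    w=plane(n,h,0.012)[:,:2]
    r=cv2.minAreaRect((w*1000).astype(np.float32)); print(n,r); return cv2.boxPoints(r)/1000
b=base("top",im,(280,140,395,250)); print(b.round(3))
s=cv2.imread("pics/side0.png")
b2=base("side",s,(250,195,385,280)); print(b2.round(3))
c=b.mean(0); 
y=b[np.argsort(b[:,1])[-2:]].mean(0)  # rough
# axes: choose +x axis closest to (+x world)
e=[b[i]+b[(i+1)%4] for i in range(4)]; d=[v/2-c for v in e]; ex=max(d,key=lambda v:v[0]); ex/=np.linalg.norm(ex); ey=np.array([-ex[1],ex[0]])
print("c",c,"yaw",np.degrees(np.arctan2(ex[1],ex[0])))
def W(x,yy,z): return np.r_[c+ex*x+ey*yy,z]
pts=[W(sx*.118,sy*.118,.012) for sx in(-1,1) for sy in(-1,1)]+[W(.06*np.cos(a),.06*np.sin(a),.089) for a in np.radians([45,135,225,315])]+[W(.085,.075,.118),W(.085,.005,.06),W(0,0,.078)]
out=[]
for n,i,(x0,y0,w,hh) in(("top",im,(285,143,105,100)),("side",s,(260,183,115,100))):
    f=5; g=cv2.resize(i[y0:y0+hh,x0:x0+w],None,fx=f,fy=f,interpolation=cv2.INTER_CUBIC); out.append(g.copy()) if 0 else None
    g=cv2.resize(i[y0:y0+hh,x0:x0+w],(400,400*hh//w),interpolation=cv2.INTER_CUBIC); f=400/w
    for k,q in enumerate(project(n,pts)): cv2.circle(g,tuple(int(v) for v in ((q+.5-[x0,y0])*f)),4,(0,0,255) if k<4 else (0,255,0) if k<8 else (255,0,0),1)
    out.append(cv2.resize(g,(400,360)))
cv2.imwrite("pics/chk.png",np.hstack(out))
E
```

```text
top ((515.56591796875, -71.55213928222656), (232.24168395996094, 233.9859619140625), 64.2587661743164)
[[ 0.36  -0.125]
 [ 0.571 -0.227]
 [ 0.671 -0.018]
 [ 0.461  0.084]]
side ((583.38232421875, -86.86782836914062), (279.1485290527344, 102.26071166992188), 64.18167114257812)
[[ 0.477 -0.19 ]
 [ 0.569 -0.235]
 [ 0.69   0.017]
 [ 0.598  0.061]]
c [ 0.51556593 -0.07155214] yaw -25.741234
```

View pics/chk.png

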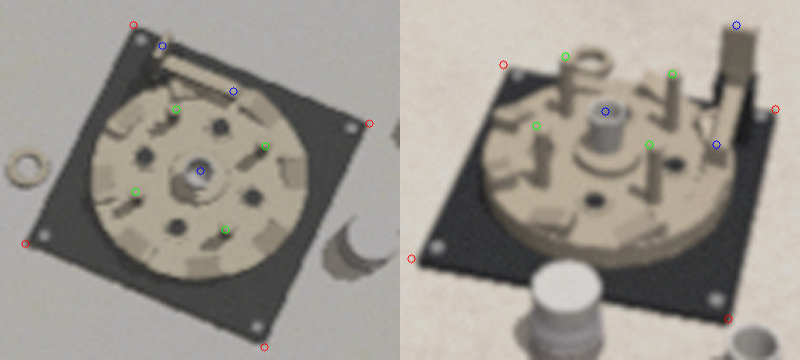

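The base centre is (0.516, -0.072) with yaw -25.7°. It measures 232×234 mm against 236, and the predicted post, tab, nose and cup points land on the parts in both views. Now I'll push the tab.

```bash
cat >> h.py <<'E'
C=np.array([.5155,-.0715]); A=np.radians(-25.74); EX=np.array([np.cos(A),np.sin(A)]); EY=np.array([-EX[1],EX[0]])
def W(x,y,z): return np.r_[C+EX*x+EY*y,z]
def R(deg,s=1):   # tool x along base-frame direction deg, tool z down
    a=A+np.radians(deg); x=np.r_[np.cos(a),np.sin(a),0]*s; z=np.r_[0,0,-1.]
    return np.c_[x,np.cross(z,x),z]
def st(): 
    f=monitor.current_ft_force(); t=np.array(monitor.current_tcp_pos()); d=t[:2]-C
    print("t%.1f base(%.1f %.1f) z%.1f F(base x,y,z) %.1f %.1f %.1f"%(monitor.current_time_s(),d@EX*1e3,d@EY*1e3,t[2]*1e3,f[:2]@EX,f[:2]@EY,f[2]),flush=True)
E
python3 - <<'E'
from h import *
ctrl.set_gripper(0)
print(monitor.current_width())
for s in(1,-1):
    q=[kinematics.inverse_kinematics(W(*p),R(d,s)) for p,d in(((.085,.045,.2),90),((-.06,-.005,.2),275),((.085,.12,.2),90))]
    print(s,[None if v is None else np.round(v) for v in q])
o=R(90,-1) if abs(kinematics.inverse_kinematics(W(.085,.045,.2),R(90,-1))[5])<abs(kinematics.inverse_kinematics(W(.085,.045,.2),R(90,1))[5]) else R(90)
ctrl.goto(W(.085,.045,.22),o); st()
ctrl.movel(W(.085,.045,.097),feed=.12); st()
for y in(.055,.063,.07,.077,.084):
    ctrl.movel(W(.085,y,.097),feed=.06); st()
for n in("top","side"): cv2.imwrite(f"pics/{n}1.png",capture(n))
a=cv2.imread("pics/side1.png")[170:290,240:400]
b=cv2.imread("pics/top1.png")[135:255,270:430]
cv2.imwrite("pics/v1.png",cv2.resize(np.hstack([a,b]),(800,300),interpolation=cv2.INTER_CUBIC))
E
```

```text
-6.427233035051587e-05
1 [array([-13.,  13.,  95.,  -0.,  72.,  13.]), None, array([-6., 16., 91., -0., 72., 19.])]
-1 [None, array([-15.,  -6., 116.,  -0.,  71.,   6.]), None]Traceback (most recent call last):
  File "<stdin>", line 7, in <module>
TypeError: 'NoneType' object is not subscriptable
```

```bash
cat >> h.py <<'E'
def look(k):
    a=capture("side"); b=capture("top")
    cv2.imwrite(f"pics/v{k}.png",cv2.resize(np.hstack([a[170:290,240:400],b[135:255,270:430]]),(800,300),interpolation=cv2.INTER_CUBIC))
E
python3 - <<'E'
from h import *
ctrl.goto(W(.085,.045,.22),R(90)); st()
ctrl.movel(W(.085,.045,.097),feed=.12); st()
for y in(.055,.063,.07,.077,.084):
    ctrl.movel(W(.085,y,.097),feed=.06); st()
look(1)
E
```

```text
t3.1 base(85.4 44.0) z220.0 F(base x,y,z) -0.6 -0.1 -0.2
t4.3 base(86.0 45.2) z98.1 F(base x,y,z) 0.2 1.2 1.3
t4.6 base(85.3 55.7) z97.6 F(base x,y,z) -0.2 -0.7 -0.4
t4.9 base(85.0 63.5) z97.0 F(base x,y,z) 0.3 -0.8 0.1
t5.2 base(84.9 70.5) z96.9 F(base x,y,z) 0.1 -0.4 0.5
t5.4 base(85.0 77.6) z97.0 F(base x,y,z) -1.1 -0.2 -0.2
t5.7 base(85.1 84.7) z97.1 F(base x,y,z) 0.6 0.0 0.1
```

View pics/v1.png

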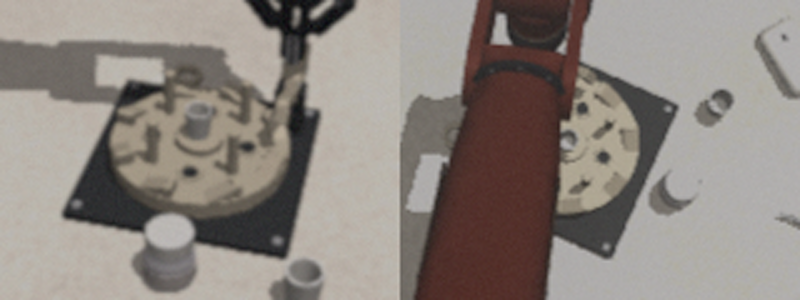

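The pawl is partly hidden by the fingers near (285,90). I'll back off along -y and look at it directly.

```bash
python3 - <<'E'
from h import *
ctrl.movel(W(.085,.055,.097),feed=.12); ctrl.movel(W(.085,.045,.22),feed=.2); st()
ctrl.goto(W(-.06,-.005,.20),R(275,-1)); st()
a=capture("side"); cv2.imwrite("pics/s2.png",a)
x0,y0=310,170
g=cv2.resize(a[y0:y0+90,x0:x0+90],None,fx=6,fy=6,interpolation=cv2.INTER_CUBIC)
for th,c in((0,(0,0,255)),(.3,(0,255,255)),(.5,(0,255,0)),(.65,(255,0,0))):
    co,si=np.cos(th),np.sin(th)
    for q in project("side",[W(.085,.075+.06*si,.058+.06*co),W(.085,.075-.07*co+.002*si,.058+.002*co+.07*si)]):
        cv2.circle(g,tuple(int(v) for v in (q+.5-[x0,y0])*6),4,c,1)
cv2.imwrite("pics/v2.png",g)
E
```

```text
t6.9 base(84.1 45.1) z218.7 F(base x,y,z) -0.8 0.4 0.0
t7.6 base(-59.9 -4.9) z199.4 F(base x,y,z) 0.7 0.5 0.4
```

View pics/v2.png

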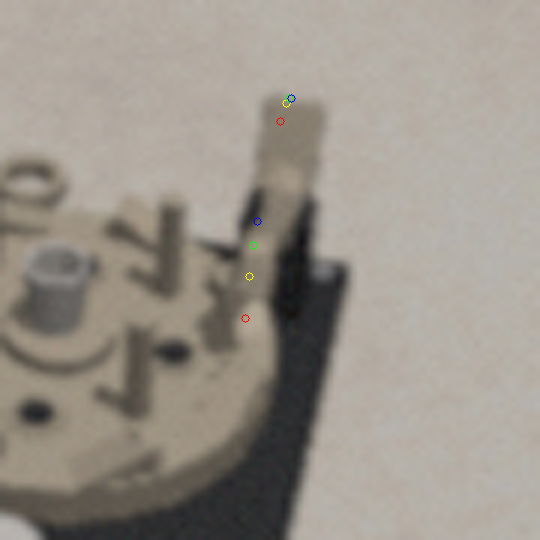

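The tab and bar are visible, but the angle is ambiguous. I'll compare with the starting picture at the same crop.

```bash
python3 - <<'E'
import cv2,numpy as np
x0,y0=335,178
f=lambda n:cv2.resize(cv2.imread(n)[y0:y0+60,x0:x0+40],None,fx=10,fy=10,interpolation=cv2.INTER_CUBIC)
cv2.imwrite("pics/v3.png",np.hstack([f("pics/side0.png"),f("pics/s2.png")]))
E
```

```text
(no output)
```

View pics/v3.png

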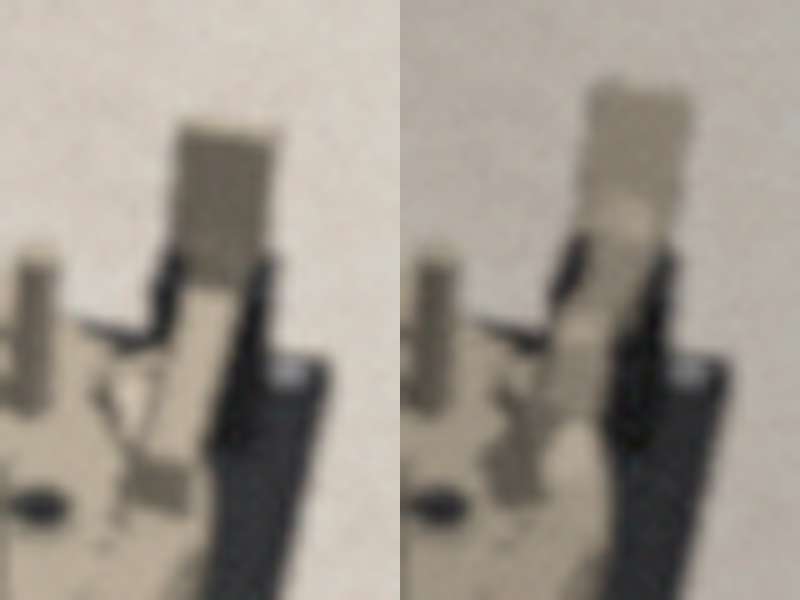

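Left is before and right is after. The nose's front face has risen about 13 px, which matches roughly 0.54 rad, so the pawl is up. Next I'll push post2 along an arc.

```bash
python3 - <<'E'
from h import *
P=lambda a,z=.062,r=.06:W(r*np.cos(np.radians(a)),r*np.sin(np.radians(a)),z)
ctrl.movel(P(185),R(275,-1),feed=.12); st()
for a in list(range(192,250,6))+[251]:
    ctrl.movel(P(a),R(a+90,-1),feed=.05)
    if a>200: print(a,end=" "); st()
ctrl.movel(P(244),R(334,-1),feed=.08)
ctrl.movel(P(244,.20),feed=.2)
ctrl.goto(W(.085,.14,.22),R(90))
for n in("side","top"): cv2.imwrite(f"pics/{n}4.png",capture(n))
s,t=cv2.imread("pics/side4.png"),cv2.imread("pics/top4.png")
out=[]
for n,i,(x0,y0) in(("side",s,(265,175)),("top",t,(290,140))):
    g=cv2.resize(i[y0:y0+105,x0:x0+105],(400,400),interpolation=cv2.INTER_CUBIC)
    for q in project(n,[P(a,.089) for a in(0,90,180,270)]): cv2.circle(g,tuple(int(v) for v in (q+.5-[x0,y0])*400/105),4,(0,0,255),1)
    out.append(g)
cv2.imwrite("pics/v4.png",np.hstack(out))
E
```

```text
t9.0 base(-58.9 -5.1) z62.8 F(base x,y,z) 0.1 -0.0 -0.0
204 t9.8 base(-54.8 -24.2) z62.1 F(base x,y,z) -0.5 -0.3 0.1
210 t10.1 base(-52.0 -29.8) z62.0 F(base x,y,z) 0.4 -0.1 -0.1
216 t10.4 base(-48.9 -35.0) z61.8 F(base x,y,z) -0.1 0.9 -0.4
222 t10.6 base(-45.0 -40.0) z61.8 F(base x,y,z) -1.8 1.2 -1.5
228 t10.9 base(-40.4 -44.6) z61.9 F(base x,y,z) -0.7 0.3 -0.5
234 t11.2 base(-35.3 -48.5) z61.9 F(base x,y,z) -0.4 0.4 -0.8
240 t11.5 base(-29.9 -51.9) z62.0 F(base x,y,z) -1.4 0.2 -0.3
246 t11.7 base(-24.2 -54.8) z62.1 F(base x,y,z) -0.3 -0.3 -0.2
251 t12.0 base(-19.4 -56.7) z62.0 F(base x,y,z) -1.1 0.3 -1.0
```

View pics/v4.png

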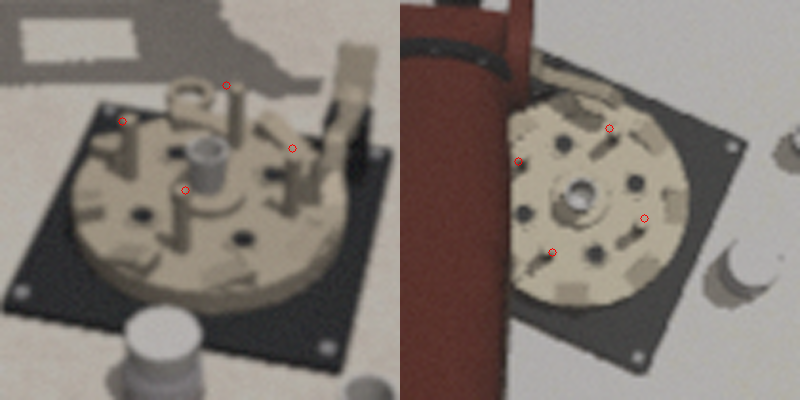

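The wheel is at about 0.72 rad: the posts lag the one-notch circles by 1–2 px, and the cup is still upright on the hub. I'll nudge it 2.5° more, then push the tab back down until the force rises.

```bash
python3 - <<'E'
from h import *
P=lambda a,z=.062,r=.06:W(r*np.cos(np.radians(a)),r*np.sin(np.radians(a)),z)
ctrl.goto(P(243,.20),R(333,-1)); ctrl.movel(P(243),feed=.12)
ctrl.movel(P(249),R(339,-1),feed=.06); ctrl.movel(P(253.5),R(343.5,-1),feed=.04); st()
ctrl.movel(P(244),R(334,-1),feed=.08); ctrl.movel(P(244,.20),feed=.2)
ctrl.goto(W(.085,.14,.22),R(90)); ctrl.movel(W(.085,.14,.097),feed=.12); st()
for y in np.r_[np.arange(.13,.094,-.006),np.arange(.093,.083,-.001)]:
    ctrl.movel(W(.085,y,.097),feed=.05); ctrl.wait(.1)
    F=np.mean([np.array(monitor.current_ft_force())[:2]@EY for _ in range(5)])
    print("%.3f F %.1f"%(y,F),end="; ")
    if abs(F)>9: break
st()
ctrl.movel(W(.085,.11,.097),feed=.1); ctrl.movel(W(.085,.13,.22),feed=.2)
ctrl.goto(P(200,.3),R(275,-1))
for n in("side","top"): cv2.imwrite(f"pics/{n}5.png",capture(n))
out=[]
for n,(x0,y0) in(("side",(265,175)),("top",(290,140))):
    i=cv2.imread(f"pics/{n}5.png")
    g=cv2.resize(i[y0:y0+105,x0:x0+105],(400,400),interpolation=cv2.INTER_CUBIC)
    for q in project(n,[P(a,.089) for a in(0,90,180,270)]+[W(.085,.075,.118),W(.085,.005,.06)]): cv2.circle(g,tuple(int(v) for v in (q+.5-[x0,y0])*400/105),4,(0,0,255),1)
    out.append(g)
x0,y0=335,178
cv2.imwrite("pics/v5.png",np.hstack(out))
E
```

```text
t17.6 base(-17.2 -57.4) z62.2 F(base x,y,z) -1.0 1.0 0.6
t21.2 base(85.9 140.4) z98.2 F(base x,y,z) -0.7 0.4 -0.1
0.130 F 0.5; 0.124 F 0.2; 0.118 F 0.2; 0.112 F 1.0; 0.106 F 0.4; 0.100 F 0.3; 0.094 F -0.1; 0.093 F -0.0; 0.092 F 1.0; 0.091 F -0.3; 0.090 F 0.8; 0.089 F 2.0; 0.088 F 6.0; 0.087 F 6.0; 0.086 F 9.6; t26.6 base(85.1 88.7) z97.1 F(base x,y,z) -0.5 9.6 -0.3
```

View pics/v5.png

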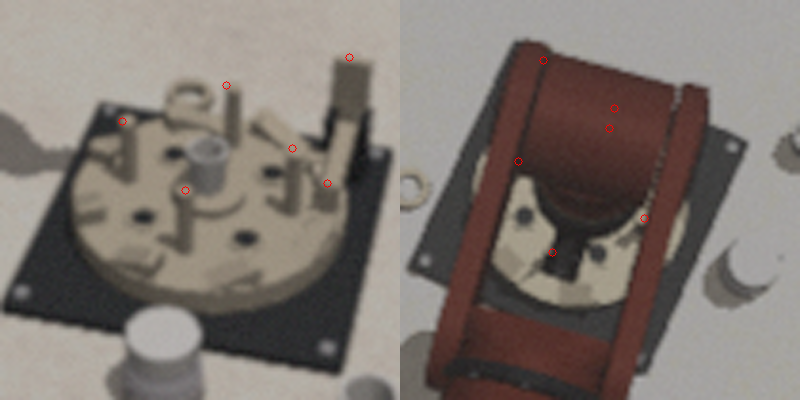

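The force rose at y = 88.7 mm, where 89.5 mm was predicted for a fully down pawl, and the nose sits on its circle. As a last check I'll match the tab and nose numerically against the starting picture, then hand in.

```bash
python3 - <<'E'
from h import *
a,b=[cv2.imread(f"pics/side{k}.png",0) for k in(0,5)]
f=6; up=lambda i:cv2.resize(i,None,fx=f,fy=f,interpolation=cv2.INTER_CUBIC)
for nm,(x,y,w,h) in(("tab top",(349,187,18,12)),("bar",(349,205,12,20))):
    m=cv2.matchTemplate(up(b[y-6:y+h+6,x-6:x+w+6]),up(a[y:y+h,x:x+w]),cv2.TM_CCOEFF_NORMED)
    _,s,_,l=cv2.minMaxLoc(m); print(nm,s,(np.array(l)/f-6).round(2))
def tp(th): c,s=np.cos(th),np.sin(th); return project("side",[W(.085,.075+.06*s,.058+.06*c),W(.085,.075-.07*c,.058+.07*s)])
print("shift for .06 rad",tp(.06)-tp(0)); st()
E
```

```text
tab top 0.9990537762641907 [0. 0.]
bar 0.9784522652626038 [0.   0.33]
shift for .06 rad [[ 0.21443034 -0.71790914]
 [ 0.10523576 -1.2529108 ]]
t28.8 base(-56.0 -20.0) z299.0 F(base x,y,z) -0.4 0.9 -0.3
```

The tab is exactly where it started (0 px shift, where 0.06 rad would show as 0.7 px), so the pawl is fully down.

```bash
python3 -c "
from plant import ctrl
print(ctrl.sign_off())"
```

```text
the job is handed in; nothing more can be done
None
```

I handed the job in at about 29 s: the pawl was swung up, the wheel pushed back one notch (roughly 0.75 rad, estimated by eye from the pictures), and the pawl pressed fully down; the cup still stands on the hub and the pictures show nothing else moved, but no verdict came back.

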